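# Close the casting mould in the craft studio

## Robot

A 6-joint arm with a two-finger parallel gripper is mounted at the origin on the work surface. World frame = base frame: x ahead of the robot, y to its left, z up, the work surface at z = 0. Lengths are in mm, angles in rad, forces in N, time in s.
With the tool pointing down it reaches from about 375 to 925 mm from the base axis. Payload 5.7 kg.
Tool frame: the origin (TCP) lies midway between the tips of the shut fingers; the grasp point (between the pads) lies 19 mm behind it; z points along the fingers, y is the line along which they close (so a half turn about z gives the same grasp; the last joint's range is limited). The gripper opens to 88 mm and grips with 3 to 60 N. Pads are 20 mm wide; open, the fingers measure 115 mm over their backs; the gripper's body (75 mm by 178 mm) begins 61 mm behind the grasp point.
Start: joints at [-1.281, 0.359, 1.51, -0, 1.272, -0.115], TCP at [236.282, -551.479, 189.523] pointing down, gripper open.
Joint ranges: [-2.97, 2.97], [-1.01, 2.36], [0.21, 2.38], [-0.96, 4.11], [0.2, 2.71], [-2.98, 2.98]. Speed limits (rad/s): [2.39, 2.39, 3.14, 3.14, 3.14, 3.14].

## Interface

Orientations are given as a rotation vector (axis times angle).
In Python, from workcell import bot gives the robot as it stands. The module is installed in compiled form; this text tells all that it offers.
- The arm moves only by the shell command python3 -m crank 'ROWS'. ROWS is JSON, a list of rows, each a list of 7 numbers: the turn, a rotation vector about the world's x, y, z normalised to -1 to 1, where 1 is 180 degrees, then the shift along the world's x, y, z normalised to -1 to 1, where 1 is 10 cm, then the opening, from 0 (shut) to 1 (fully open). In form: [[rx, ry, rz, x, y, z, fingers], ...]. A call has 1 to 12 rows; each row is the pose to reach, as a shift and turn from the pose commanded when the call began, turning the shorter way round; what a row does not reach only later rows make up. A row lasts 1/12 s, in which the tool goes at most 41.7 mm and 7.16 degrees, less where a joint would pass 70% of its speed; a pose out of reach is approached as far as the arm can. A call with a number of a shift or a turn outside -1 to 1 is refused whole. A call with a gripper value outside its range is refused whole. The fingers move at their own pace and stop on an object; the grip force is fixed at half the most. Time passes only in rows, so rows that repeat a pose let the fingers close. It gives the time, the measured TCP pose, the force, the opening and the grip force at its end, in the units of the state.
- bot.get_state(): the state, without advancing time (a new reading comes with each control period).
- bot.read_camera(name): name is "scene" or "top" or "wrist"; returns (picture, depth): 384x512x3 uint8, blue, green, red; 384x512 float32, mm along the optical axis (not along the pixel's ray), 0 where there is no reading.
- bot.camera_info(name): a dict with "fovy" (degrees; the focal length in pixels is half the picture's height over the tangent of half this angle, whatever the lens; pixels are square), "cx", "cy" (the principal point, pixels), "R" (3x3) and "t" (3): a world point X has camera coordinates R X + t; the wrist camera has in their place "tool_from_camera" (4x4, takes a point from camera to tool coordinates, whose origin is the TCP and whose axes are the flange's). Camera axes: x right, y down, z forward; pixel columns grow to the right and rows downward; lengths in mm; the calibration is good to about 2 mm. A picture is of the moment at which its call begins: read the wrist's pose just before it. camera_info takes no time and is no camera call.
- bot.sign_off(): hands the job in; it is judged then, once.
The state is a dict: "time_s": time; "qpos": joint angles; "qvel": joint speeds; "effort": joint torques, N m; "tool_pos": TCP position; "eef_rot": TCP orientation; "wrist_force": force on the tool from outside, world axes, zero at the start; "wrist_torque": the same for the moment, N m; "grip_width": opening from 0.0 (shut) to 1.0 (fully open); "gripper_force": force on a finger pad.
Only numpy, scipy, OpenCV 4.12 (cv2) and the standard library are available. Lean on these libraries where they do the work, as an engineer would, in place of code of your own. Each camera call takes 0.05 s, during which the arm holds its last target. There are 200 camera calls.

## Task

Pick up the orange cover with the two guide holes by its wooden bar handle and lower it level onto the white casting mould, so that both steel guide pins come up through the holes together and the cover lies fully home, flat on the mould. Keep hold of it until it is down rather than dropping it, keep it roughly level all the way, and leave the blue cover and the green paint bottle where they stand.

Things in the scene. Friction and masses are not known exactly. Their poses are not given: they have to be found in the camera images.
- mould: White block fixed to the table, 190 (x) x 100 (y) x 40 mm high, with a 90 x 70 mm recess (a small blue form in it) in its flat top. Two steel pins stand on the top at x = +75 and -75 mm, y = 0: 14 mm in diameter for 12 mm, then tapering over 18 mm to a 4 mm tip 70 mm above the table. Origin: centre of the underside, at table height; z up. Same after a half turn.
- cover: Orange plate lying loose, 190 (x) x 100 (y) x 12 mm, with 26 mm through holes at x = +75 and -75 mm, y = 0. A pale bar handle on its middle, 60 mm along x, 18 mm wide (y), spans 12 to 52 mm above the underside. About 0.32 kg. Origin: centre of the underside; z up. Fits either way round; seated, its origin is 40 mm above the mould's.
- spare_cover: A cover of another mould, not to be moved: a blue plate 190 (its x) x 100 (its y) x 12 mm without holes, with a dark wooden bar handle like the other's (60 x 18 x 40 mm). Loose, lying flat on the table. Origin: centre of the underside; z up.
- paint_bottle: Green paint bottle, 54 mm in diameter and 140 mm high with a white cap, standing loose on the table, not to be moved. Origin: centre of the underside; z up.
There are look-alikes about, which are no part of the job. There is more than one size of the cover; the one meant has the size given above. Of the things that look like the mould, the larger one is meant.

How it is judged (in metres and radians):
On the way, in this order (a step that is already met when the one before it is completed fails the run):
1. the orange cover is lifted clear of the table in the fingers (height (world z) of cover above 0.06 m and contact force between the fingers and cover above 0.5 N), for 0.2 s.
2. still held, it is lowered so far that both pins stand in its holes (underside within 15 mm of the mould's top) (contact force between the fingers and cover above 0.5 N and z of cover in the frame of mould below 0.055 m and horizontal distance between cover and mould below 0.012 m and angle between the x axis of cover and the x axis of mould, either way round below 0.17 rad), for 0.1 s.
At the end, for the whole second after the job is handed in: The orange cover lies released and at rest on the mould with both pins through its holes: underside within 4 mm of the mould's top, centred within 12 mm, long sides parallel within about 10 degrees (either way round), level within about 3 degrees (z of cover in the frame of mould between 0.036 and 0.044 m and horizontal distance between cover and mould below 0.012 m and angle between the x axis of cover and the x axis of mould, either way round below 0.17 rad and angle between cover's own z axis and vertical below 0.06 rad and linear speed of cover below 0.02 m/s and contact force between the fingers and cover below 0.1 N); the robot touches nothing.
It fails at once if the orange cover is let go more than 15 mm above its seat on the mould (contact force between the fingers and cover below 0.05 N and horizontal distance between cover and mould below 0.06 m and z of cover in the frame of mould above 0.055 m).
It fails at once if the orange cover is tipped more than 20 degrees (angle between cover's own z axis and vertical above 0.35 rad).
It fails at once if the blue cover is moved more than 30 mm (distance of spare_cover from where it was at the start of the episode above 0.03 m).
It fails at once if the paint bottle is moved more than 30 mm or knocked over (distance of paint_bottle from where it was at the start of the episode above 0.03 m or angle between paint_bottle's own z axis and vertical above 0.3 rad).
It also fails if it takes over 42 s, if anything falls off the work surface, if the arm or the gripper's body presses on something with over 40 N, if the wrist force passes 120 N, or if a joint passes its speed limit or range.

## Working session

There is one attempt and no reset: what is moved stays moved. The work goes in short steps, Python scripts to look and compute and a shell command to move; the robot and the scene stay as the last step left them, time stands still between calls to the robot, and variables do not carry over. Pictures are saved under pics/ and viewed, at most 10 in all, crops included, and the job is handed in when it is done.

```bash
mkdir -p pics
cat > h.py <<'E'
import numpy as np, cv2
from workcell import bot
from scipy.spatial.transform import Rotation as Ro
def cam(n):
    s=bot.get_state(); im,d=bot.read_camera(n); c=bot.camera_info(n)
    f=192/np.tan(np.radians(c['fovy'])/2)
    if n=='wrist':
        T=np.array(c['tool_from_camera']); Rt=Ro.from_rotvec(s['eef_rot']).as_matrix()
        A=Rt@T[:3,:3]; o=Rt@T[:3,3]+np.array(s['tool_pos'])
    else:
        R=np.array(c['R']); A=R.T; o=-R.T@np.array(c['t'])
    return im,d,(f,c['cx'],c['cy'],A,o)
def ray(k,u,v,z):
    f,cx,cy,A,o=k; r=A@np.array([(u-cx)/f,(v-cy)/f,1.]); return o+r*(z-o[2])/r[2]
def pt(k,u,v,d):
    f,cx,cy,A,o=k; return o+A@(np.array([(u-cx)/f,(v-cy)/f,1.])*d)
E
python3 - <<'E'
from h import *
for n in ['top','scene','wrist']:
    im,d,k=cam(n); cv2.imwrite(f'pics/{n}0.png',im); np.savez(f'{n}0.npz',im=im,d=d,A=k[3],o=k[4],k=k[:3])
    print(n,bot.camera_info(n), (d>0).mean())
print(bot.get_state())
E
```

```text
top {'fovy': 46.11199135094604, 'cx': 254.83140082066453, 'cy': 194.17494339314365, 'R': array([[ 0.01863793, -0.99979081, -0.00842351],
       [-0.99037801, -0.01730565, -0.13730226],
       [ 0.13712777,  0.01090149, -0.99049338]]), 't': array([ -85.93776788,  546.23446692, 1046.44764023])} 0.9960835774739584
scene {'fovy': 50.30220365887584, 'cx': 257.91186661855477, 'cy': 195.11118842460633, 'R': array([[-0.15279783,  0.98818695,  0.01180586],
       [ 0.72925526,  0.12080689, -0.67349273],
       [-0.66696296, -0.09429874, -0.73909956]]), 't': array([ 148.22041064, -375.21825897, 1474.61471857])} 0.9961496988932291
wrist {'fovy': 62.28166143956734, 'cx': 261.257838599888, 'cy': 192.52676779613486, 'tool_from_camera': array([[-4.50513207e-04, -9.69270627e-01, -2.45996442e-01,
         6.75585018e+01],
       [ 9.99999845e-01, -5.17208827e-04,  2.06515940e-04,
         8.30471511e-01],
       [-3.27401366e-04, -2.45996311e-01,  9.69270709e-01,
        -1.95309089e+02],
       [ 0.00000000e+00,  0.00000000e+00,  0.00000000e+00,
         1.00000000e+00]])} 0.9962259928385416
{'time_s': 0.15, 'qpos': array([-1.28111824e+00,  3.59366065e-01,  1.51119938e+00, -3.85693975e-05,
        1.27252779e+00, -1.15110768e-01]), 'qvel': array([ 0.00032446, -0.00066581, -0.00439686,  0.00048716, -0.00012697,
        0.00065014]), 'effort': array([ 9.50710055e-04, -5.15755069e+01, -2.71009469e+01,  6.75986591e-02,
        3.06166755e-02, -7.34640321e-05]), 'tool_pos': array([ 236.09301736, -550.93693632,  188.88104512]), 'eef_rot': array([-3.07600187e+00, -6.31226314e-01,  2.63027471e-04]), 'wrist_force': array([ 0.6802813 ,  0.00141985, -0.47906897]), 'wrist_torque': array([ 0.00638904, -0.01658413,  0.00729064]), 'gripper_force': 0.0, 'grip_width': 0.9991887026481775}
```

View pics/top0.png

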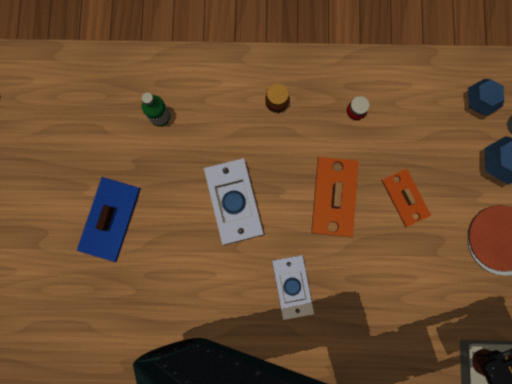

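View pics/scene0.png

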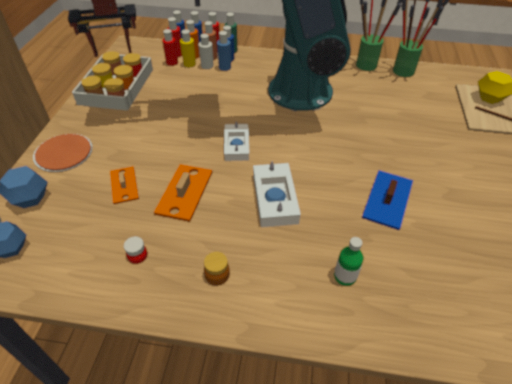

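The top view shows two orange covers, a large one at (335,197) and a small one at (406,198). The red-orange disc at (495,240) is not a cover. The moulds are a large one at (233,201) and a small one at (292,287); the blue cover is at (108,219) and the bottle at (155,108). I choose the large orange cover at (335,197) and the large mould at (233,201), then measure both and check their sizes.

```bash
cat > meas.py <<'E'
from h import *
def blobs(im,k,kind,z,amin=300):
    hsv=cv2.cvtColor(im,cv2.COLOR_BGR2HSV); H,S,V=cv2.split(hsv)
    m={'orange':(H>4)&(H<15)&(S>200)&(V>120),'white':(S<50)&(V>130),'blue':(H>105)&(H<125)&(S>180)&(V>60)}[kind].astype(np.uint8)*255
    m=cv2.morphologyEx(m,cv2.MORPH_OPEN,np.ones((3,3)))
    out=[]
    for c in cv2.findContours(m,cv2.RETR_EXTERNAL,cv2.CHAIN_APPROX_NONE)[0]:
        if cv2.contourArea(c)<amin: continue
        P=np.array([ray(k,u,v,z)[:2] for u,v in cv2.convexHull(c)[:,0]],np.float32)
        (x,y),(w,h),a=cv2.minAreaRect(P)
        if w<h: a+=90
        a=(a+90)%180-90
        out.append((c,[round(float(q),1) for q in (x,y,max(w,h),min(w,h),a)]))
    return out
E
python3 - <<'E'
from meas import *
D={}
for n in ['top','scene']:
    q=np.load(n+'0.npz'); k=(*q['k'],q['A'],q['o'])
    for kind,z in [('orange',12),('white',40),('blue',12)]:
        for c,r in blobs(q['im'],k,kind,z):
            m=c[:,0].mean(0); u,v=m.astype(int); print(n,kind,m.round(),r, pt(k,u,v,q['d'][v,u]).round(0))
    if n=='top':
        cv2.imwrite('pics/crop.png',cv2.resize(q['im'][140:330,190:440],None,fx=3,fy=3,interpolation=cv2.INTER_CUBIC))
E
```

```text
top orange [406. 197.] [550.9, -446.9, 126.3, 65.9, 25.4] [ 549. -442.   25.]
top orange [335. 197.] [550.2, -272.5, 188.6, 99.1, -4.8] [ 542. -263.   53.]
top white [291. 282.] [343.8, -164.9, 111.5, 71.2, 11.5] [ 343. -166.   17.]
top white [233. 201.] [531.5, -22.8, 189.4, 98.9, 15.3] [534. -21.  24.]
top blue [108. 219.] [484.5, 281.5, 184.8, 96.7, -15.0] [482. 276.  31.]
scene white [275. 190.] [532.2, -22.3, 195.1, 102.8, 15.3] [516. -23.  22.]
scene white [236. 140.] [347.4, -164.3, 134.7, 73.9, 9.7] [ 324. -168.   20.]
scene white [477.  19.] [-644.9, 725.0, 355.6, 272.7, 88.9] [-2078.  1245.  -556.]
scene white [240.   7.] [-560.6, -317.5, 372.9, 158.0, -79.7] [-2080.  -622.  -607.]
scene white [157.   3.] [-525.1, -705.8, 360.2, 86.0, -79.5] [-2076. -1333.  -627.]
scene blue [388. 200.] [489.2, 283.3, 186.8, 92.8, -15.1] [515. 274.  35.]
```

View pics/crop.png

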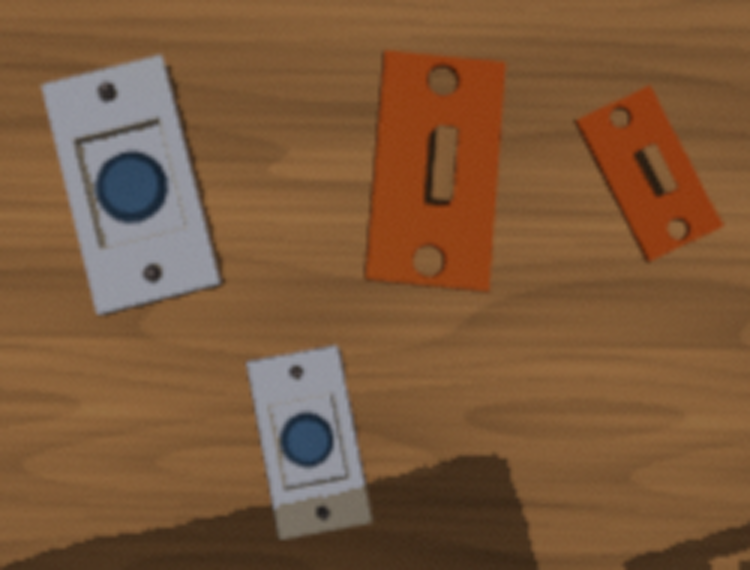

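The crop shows both large parts clearly: the orange cover has two holes and a pale bar, the mould has two pins, and each has a smaller twin. The measured sizes of 189x99 confirm the choice. I'll move above the cover: shift (+314, +279) mm, turn -28°.

```bash
python3 -m crank '[[0,0,-0.156,0.78,0.7,0,1],[0,0,-0.156,0.78,0.7,0,1],[0,0,-0.156,0.78,0.7,0,1],[0,0,-0.156,0.78,0.7,0,1]]' | tail -3
python3 -m crank '[[0,0,0,0.78,0.7,0,1],[0,0,0,0.78,0.7,0,1],[0,0,0,0.78,0.7,0,1]]' |tail -3
python3 -m crank '[[0,0,0,0.78,0.7,0,1],[0,0,0,0.78,0.7,0,1],[0,0,0,0.78,0.7,0,1]]'|tail -3
python3 -m crank '[[0,0,0,0.78,0.7,0,1],[0,0,0,0.78,0.7,0,1],[0,0,0,0.78,0.7,0,1],[0,0,0,0.78,0.7,0,1],[0,0,0,0.78,0.7,0,1],[0,0,0,0.78,0.7,0,1]]'|tail -3
cat > look.py <<'E'
from meas import *
import sys
def yaw(s):
    y=Ro.from_rotvec(s['eef_rot']).as_matrix(); print('tcp',np.round(s['tool_pos'],1),'yaw y',round(np.degrees(np.arctan2(y[1,1],y[0,1])),1),'zax',y[:,2].round(3),'t',s['time_s'],'w',s['grip_width'])
E
python3 - <<'E'
from look import *
im,d,k=cam('wrist'); cv2.imwrite('pics/w1.png',im); np.savez('w1.npz',im=im,d=d,A=k[3],o=k[4],k=k[:3])
yaw(bot.get_state())
for c,r in blobs(im,k,'orange',12): print(c[:,0].min(0),c[:,0].max(0),r)
E
```

```text
wrist_force: [-0.7, 0.8, -0.2]
grip_width: 0.998
gripper_force: 0.0
wrist_force: [-0.3, -0.2, -0.1]
grip_width: 0.997
gripper_force: 0.0
wrist_force: [0.1, -0.9, -1.0]
grip_width: 1.002
gripper_force: 0.0
wrist_force: [-0.7, 0.5, 0.1]
grip_width: 0.998
gripper_force: 0.0
tcp [ 547.2 -272.2  189.3] yaw y -94.9 zax [-0.001  0.    -1.   ] t 1.5333 w 1.002773357678258
[230 107] [306 242] [537.8, -278.8, 164.1, 88.4, -4.8]
[362  91] [456 211] [552.5, -446.7, 128.6, 68.4, 26.0]
```

View pics/w1.png

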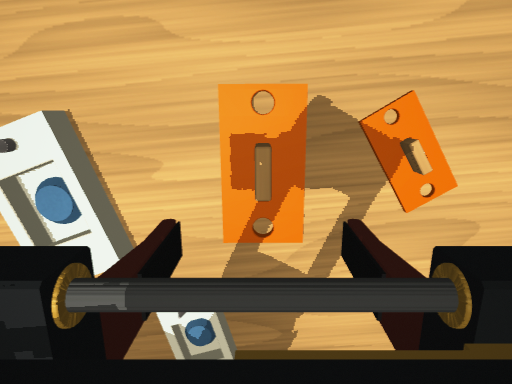

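The wrist view shows the cover at columns 219–307, with its bar at (263,172) between the open fingers. The colour mask missed part of the bright orange, so I'll widen it and cast the handle top too.

```bash
sed -i "s/(H<15)&(S>200)/(H<19)\&(S>190)/" meas.py
python3 - <<'E'
from look import *
q=np.load('w1.npz'); k=(*q['k'],q['A'],q['o'])
for c,r in blobs(q['im'],k,'orange',12): print(c[:,0].min(0),c[:,0].max(0),r)
print('handle',ray(k,263,172,52), pt(k,263,172,q['d'][172,263]))
for u,v in [(263,102),(263,227)]: print('hole',ray(k,u,v,12))
E
```

```text
[361  91] [456 211] [552.4, -446.8, 128.7, 68.4, 26.0]
[218  84] [307 242] [550.6, -274.1, 189.1, 100.0, -4.8]
handle [ 553.14679101 -274.52843986   52.        ] [ 553.34587737 -274.53948629   53.06405018]
hole [ 625.5117749 -280.805271    12.       ]
hole [ 476.45213708 -268.31269535   12.        ]
```

```bash
python3 -m crank '[[0,0,0,0.035,-0.02,-0.4,1],[0,0,0,0.035,-0.02,-0.8,1],[0,0,0,0.035,-0.02,-1,1],[0,0,0,0.035,-0.02,-1,1]]'|tail -3
python3 -m crank '[[0,0,0,0,0,-0.3,1],[0,0,0,0,0,-0.5,1],[0,0,0,0,0,-0.67,1],[0,0,0,0,0,-0.67,1],[0,0,0,0,0,-0.67,1],[0,0,0,0,0,-0.67,0],[0,0,0,0,0,-0.67,0],[0,0,0,0,0,-0.67,0],[0,0,0,0,0,-0.67,0],[0,0,0,0,0,-0.67,0],[0,0,0,0,0,-0.67,0],[0,0,0,0,0,-0.67,0]]'
python3 -m crank '[[0,0,0,0,0,0,0],[0,0,0,0,0,0,0],[0,0,0,0,0,0.1,0],[0,0,0,0,0,0.2,0],[0,0,0,0,0,0.3,0],[0,0,0,0,0,0.3,0]]'
```

```text
wrist_force: [0.0, -0.5, -0.0]
grip_width: 0.999
gripper_force: 0.0
time_s: 2.87
tool_pos: [551.8, -273.5, 22.7]
eef_rot: [-3.139, 0.133, -0.0]
wrist_force: [-0.0, -0.6, -0.7]
grip_width: 0.504
gripper_force: 0.0
time_s: 3.37
tool_pos: [553.7, -274.6, 55.5]
eef_rot: [3.137, -0.133, 0.006]
wrist_force: [0.1, -0.5, -0.1]
grip_width: 0.055
gripper_force: 0.0
```

The fingers close slowly, so they had not reached the bar before I lifted and it was left behind. I'll open, rise and re-measure.

```bash
python3 -m crank '[[0,0,0,0,0,0.4,1],[0,0,0,0,0,0.8,1],[0,0,0,0,0,1,1],[0,0,0,0,0,1,1],[0,0,0,0,0,1,1],[0,0,0,0,0,1,1],[0,0,0,0,0,1,1],[0,0,0,0,0,1,1],[0,0,0,0,0,1,1],[0,0,0,0,0,1,1],[0,0,0,0,0,1,1],[0,0,0,0,0,1,1]]'
python3 - <<'E'
from look import *
im,d,k=cam('wrist'); cv2.imwrite('pics/w2.png',im); np.savez('w2.npz',im=im,d=d,A=k[3],o=k[4],k=k[:3])
yaw(bot.get_state())
for c,r in blobs(im,k,'orange',12): print(c[:,0].min(0),c[:,0].max(0),r)
E
```

```text
time_s: 4.37
tool_pos: [551.7, -273.4, 152.2]
eef_rot: [-3.138, 0.133, 0.001]
wrist_force: [0.3, -0.0, 0.2]
grip_width: 0.925
gripper_force: 0.0
tcp [ 551.7 -273.4  152.3] yaw y -94.9 zax [-0.  0. -1.] t 4.4167 w 0.9674492045940956
[370  93] [475 225] [552.4, -446.9, 128.3, 68.0, 26.0]
[212  85] [311 258] [551.1, -274.1, 189.1, 100.1, -4.8]
```

View pics/w2.png

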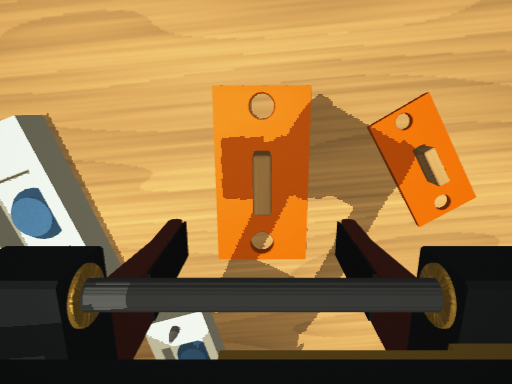

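The cover lies unmoved at (551,-274), its bar at (262,183). I descend 130 mm again and give the fingers time to close.

```bash
python3 -m crank '[[0,0,0,0,0,-0.4,1],[0,0,0,0,0,-0.8,1],[0,0,0,0,0,-0.8,1]]'|tail -2
python3 -m crank '[[0,0,0,0,0,-0.25,1],[0,0,0,0,0,-0.5,1],[0,0,0,0,0,-0.5,1],[0,0,0,0,0,-0.5,0],[0,0,0,0,0,-0.5,0],[0,0,0,0,0,-0.5,0],[0,0,0,0,0,-0.5,0],[0,0,0,0,0,-0.5,0],[0,0,0,0,0,-0.5,0],[0,0,0,0,0,-0.5,0],[0,0,0,0,0,-0.5,0],[0,0,0,0,0,-0.5,0]]'|tail -2
python3 -m crank '[[0,0,0,0,0,0,0],[0,0,0,0,0,0,0],[0,0,0,0,0,0,0],[0,0,0,0,0,0,0],[0,0,0,0,0,0,0],[0,0,0,0,0,0,0]]'
```

```text
grip_width: 1.001
gripper_force: 0.0
grip_width: 0.356
gripper_force: 0.0
time_s: 6.17
tool_pos: [551.7, -273.5, 22.5]
eef_rot: [-3.139, 0.133, 0.0]
wrist_force: [-0.3, 0.4, 0.2]
grip_width: 0.004
gripper_force: 0.0
```

The fingers shut completely (0.004) with nothing between them, which doesn't fit. I look before moving.

Run:
```python
from look import *
im,d,k=cam('wrist'); im2,d2,k2=cam('scene')
for n,a,b,c in [('w3',im,d,k),('s3',im2,d2,k2)]: np.savez(n+'.npz',im=a,d=b,A=c[3],o=c[4],k=c[:3])
cv2.imwrite('pics/c3.png',np.hstack([cv2.resize(im,(400,300)),cv2.resize(im2[90:270,90:330],(400,300),interpolation=cv2.INTER_CUBIC)]))
s=bot.get_state(); yaw(s); print(s['qpos'].round(3))
for c,r in blobs(im2,k2,'orange',12): print(c[:,0].min(0),c[:,0].max(0),r)
```

```text
tcp [ 551.8 -273.5   22.5] yaw y -94.9 zax [-0.  0. -1.] t 6.2667 w 0.006155679654891673
[-0.572  0.565  1.634  0.     0.942  1.083]
[155 167] [211 220] [552.5, -270.3, 195.5, 102.6, -4.7]
[110 167] [137 203] [556.2, -442.3, 132.3, 66.8, 26.1]
```

View pics/c3.png

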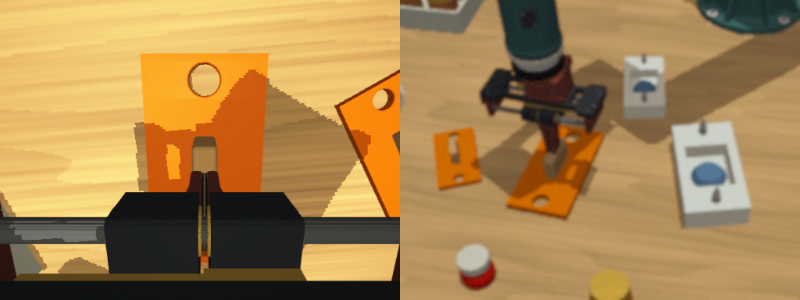

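The wrist half shows the shut fingers standing short of the bar's near end, at about (205,185) in the shrunk picture. The scene half agrees. So the true fingertips are not where I took the TCP to be, and I'll measure them by depth.

Run:
```python
from look import *
def proj(k,X):
    f,cx,cy,A,o=k; c=A.T@(np.array(X)-o); return (cx+f*c[0]/c[2],cy+f*c[1]/c[2],c[2])
for n in ['w3','s3']:
    q=np.load(n+'.npz'); k=(*q['k'],q['A'],q['o']); d=q['d']
    print(n,'o',k[4].round(0),'tcp at',np.round(proj(k,[551.8,-273.5,22.5]),0),'grasp',np.round(proj(k,[551.8,-273.5,41.5]),0),'handle c top',np.round(proj(k,[551,-274,52]),0))
    cols=[262,255,270] if n=='w3' else [174,178,182,186]
    for u in cols:
        for v in (range(175,300,8) if n=='w3' else range(150,206,4)): print(u,v,pt(k,u,v,d[v,u]).round(0),q['im'][v,u])
```

```text
w3 o [ 619. -280.  218.] tcp at [261. 220. 206.] grasp [260. 230. 188.] handle c top [261. 239. 178.]
262 175 [ 580. -277.   19.] [39 71 96]
262 183 [ 580. -277.   41.] [40 71 96]
262 191 [ 578. -277.   51.] [ 68 120 160]
262 199 [ 574. -276.   51.] [ 70 126 168]
262 207 [ 569. -276.   52.] [ 72 126 168]
262 215 [ 565. -275.   52.] [ 72 128 168]
262 223 [ 563. -275.   60.] [37 59 74]
262 231 [ 562. -275.   70.] [37 59 74]
262 239 [ 563. -275.   81.] [36 58 75]
262 247 [ 559. -275.   83.] [36 57 74]
262 255 [ 556. -275.   84.] [35 57 75]
262 263 [ 553. -274.   85.] [35 56 73]
262 271 [ 549. -274.   86.] [36 57 74]
262 279 [ 581. -277.  149.] [38 39 39]
262 287 [ 580. -277.  152.] [47 50 50]
262 295 [ 579. -276.  153.] [63 67 66]
255 175 [ 581. -272.   18.] [40 70 95]
255 183 [ 581. -273.   43.] [41 72 96]
255 191 [ 578. -273.   51.] [ 66 118 158]
255 199 [ 574. -272.   53.] [ 70 126 167]
255 207 [ 570. -272.   53.] [ 70 126 169]
255 215 [ 565. -272.   53.] [ 69 126 169]
255 223 [ 564. -272.   63.] [19 25 53]
255 231 [ 564. -272.   74.] [19 24 52]
255 239 [ 564. -272.   83.] [19 24 53]
[... 2588 characters left out ...]
[44 68 89]
182 194 [ 579. -266.   27.] [49 72 95]
182 198 [ 580. -268.   11.] [  2  71 145]
182 202 [ 595. -263.   13.] [  0 107 205]
186 150 [ 578. -236.  186.] [23 30 67]
186 154 [ 577. -238.  172.] [27 33 38]
186 158 [ 557. -247.  140.] [26 27 34]
186 162 [ 583. -239.  151.] [71 75 83]
186 166 [ 458. -290.   13.] [  0  84 169]
186 170 [ 474. -286.   12.] [  0  90 182]
186 174 [ 525. -268.   49.] [ 44  73 102]
186 178 [ 540. -263.   49.] [46 71 97]
186 182 [ 547. -262.   41.] [39 63 84]
186 186 [ 551. -263.   29.] [38 60 83]
186 190 [ 554. -263.   16.] [ 30  64 108]
186 194 [ 563. -262.   10.] [  0  66 140]
186 198 [ 579. -257.   12.] [  1  71 145]
186 202 [ 592. -253.   11.] [  0 107 205]
```

Both cameras put the closed fingers at x≈553 as wanted, but their lower ends seem to be at z≈55, above the bar. The TCP reading is 22. I check the real tip height in the open-finger picture w2 (TCP z 152).

Run:
```python
from look import *
for n,tz in [('w1',189.3),('w2',152.3),('w3',22.5),('wrist0',188.9),('scene0',188.9),('top0',188.9)]:
    q=np.load(n+'.npz'); k=(*q['k'],q['A'],q['o']); d=q['d']
    f,cx,cy,A,o=k; v,u=np.mgrid[:384,:512]
    P=o+(np.stack([(u-cx)/f,(v-cy)/f,np.ones_like(u)],-1)*d[...,None])@A.T
    tcp=[236.1,-550.9] if n in('wrist0','scene0','top0') else [551.5,-273.4]
    near=np.hypot(P[...,0]-tcp[0],P[...,1]-tcp[1])<75
    hh=(P[...,2][near&(d>0)&(P[...,2]>max(tz-30,54))])-tz
    print(n,np.percentile(hh,[0,1,5,10,25,50,100]).round(0) if hh.size else None, np.histogram(hh,range(-30,130,10))[0])
```

```text
w1 [ 31.  42.  69.  93. 126. 131. 153.] [   0    0    0    0    0    0  388  692  838  910  984 1156 1169 1189
 2428]
w2 [ 32.  43.  71.  96. 127. 132. 153.] [   0    0    0    0    0    0  379  656  795  862  958 1131 1118 1102
 2344]
w3 [ 33.  54. 119. 126. 131. 137. 153.] [   0    0    0    0    0    0  142  265  308  409  111   93   37   23
 1553]
wrist0 [ 32.  42.  69.  93. 127. 131. 153.] [   0    0    0    0    0    0  387  690  831  906  985 1140 1182 1205
 2386]
scene0 [ 32.  38.  60.  82. 126. 148. 200.] [ 0  0  0  0  0  0 20 27 25 26 35 37 37 29 28]
top0 [ 33.  38.  55. 124. 133. 148. 158.] [ 0  0  0  0  0  0  9 14  9  1  0  0  0  0 11]
```

All views agree that the real fingertips sit 32 mm behind the reported TCP, so the reported z has to go to about -10. I'll reopen and go down in small steps, watching the force.

```bash
python3 -m crank '[[0,0,0,0,0,0.1,1],[0,0,0,0,0,0.1,1],[0,0,0,0,0,0.1,1],[0,0,0,0,0,0.1,1],[0,0,0,0,0,0.1,1],[0,0,0,0,0,0.1,1],[0,0,0,0,0,0.1,1],[0,0,0,0,0,0.1,1],[0,0,0,0,0,0.1,1],[0,0,0,0,0,0.1,1]]'|tail -2
python3 -m crank '[[0,0,0,0,0,-0.15,0.7],[0,0,0,0,0,-0.25,0.7],[0,0,0,0,0,-0.3,0.7]]'
python3 -m crank '[[0,0,0,0,0,-0.06,0.4],[0,0,0,0,0,-0.12,0.3],[0,0,0,0,0,-0.12,0],[0,0,0,0,0,-0.12,0],[0,0,0,0,0,-0.12,0],[0,0,0,0,0,-0.12,0],[0,0,0,0,0,-0.12,0],[0,0,0,0,0,-0.12,0],[0,0,0,0,0,-0.12,0],[0,0,0,0,0,-0.12,0],[0,0,0,0,0,-0.12,0],[0,0,0,0,0,-0.12,0]]'
```

```text
grip_width: 0.724
gripper_force: 0.0
time_s: 7.35
tool_pos: [550.8, -272.9, 1.1]
eef_rot: [-3.138, 0.133, 0.003]
wrist_force: [0.4, 0.7, -0.2]
grip_width: 0.699
gripper_force: 0.0
time_s: 8.35
tool_pos: [552.1, -273.7, -9.0]
eef_rot: [3.138, -0.133, 0.001]
wrist_force: [-0.0, -0.1, 3.6]
grip_width: 0.203
gripper_force: 30.0
```

The bar is gripped (17.9 mm, 30 N), so I lift.

```bash
python3 -m crank '[[0,0,0,0,0,0.1,0],[0,0,0,0,0,0.25,0],[0,0,0,0,0,0.45,0],[0,0,0,0,0,0.65,0],[0,0,0,0,0,0.85,0],[0,0,0,0,0,1,0],[0,0,0,0,0,1,0],[0,0,0,0,0,1,0],[0,0,0,0,0,1,0]]'
python3 - <<'E'
from look import *
im,d,k=cam('wrist'); yaw(bot.get_state())
f,cx,cy,A,o=k
c=max(blobs(im,k,'orange',112),key=lambda r:cv2.contourArea(r[0])); print(c[1])
m=np.zeros(im.shape[:2],np.uint8); cv2.drawContours(m,[c[0]],-1,1,-1); m=cv2.erode(m,np.ones((9,9)))
v,u=np.nonzero(m); P=np.array([pt(k,a,b,d[b,a]) for a,b in zip(u,v)])
z0=np.median(P[:,2]); Q=P[abs(P[:,2]-z0)<12]
s=np.linalg.lstsq(np.c_[Q-Q.mean(0)][:,:2],Q[:,2]-Q[:,2].mean(),rcond=None)[0]; print('top z',z0,Q.mean(0).round(1),'slope',s)
cv2.imwrite('pics/w4.png',im)
E
```

```text
time_s: 9.1
tool_pos: [550.9, -272.9, 89.5]
eef_rot: [-3.138, 0.133, 0.003]
wrist_force: [0.3, 0.1, -2.4]
grip_width: 0.201
gripper_force: 30.0
tcp [ 550.6 -272.7   89.1] yaw y -94.9 zax [-0.002  0.002 -1.   ] t 9.15 w 0.20756669273444978
[593.3, -277.0, 100.6, 99.2, -4.9]
top z 110.58132783010738 [ 588.1 -290.9  110.6] slope [-0.00111297  0.00134601]
```

View pics/w4.png

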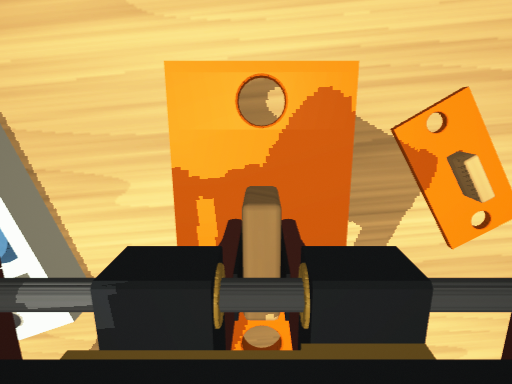

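The cover hangs level, with its top at z 110 and no slope. Its far hole is at (261,100) and the fingers hold the bar. Next I carry it (-19, +251) mm with a +20.1° turn, at gentle speed.

```bash
python3 -m crank '[[0,0,0.02,-0.01,0.15,0,0],[0,0,0.05,-0.02,0.4,0,0],[0,0,0.08,-0.04,0.65,0,0],[0,0,0.112,-0.06,0.9,0,0]]'|tail -1
python3 -m crank '[[0,0,0,-0.02,0.3,0,0],[0,0,0,-0.04,0.6,0,0],[0,0,0,-0.07,0.9,0,0]]'|tail -1
python3 -m crank '[[0,0,0,-0.03,0.25,0,0],[0,0,0,-0.04,0.5,0,0],[0,0,0,-0.06,0.65,0,0],[0,0,0,-0.06,0.71,0,0],[0,0,0,-0.06,0.71,0,0],[0,0,0,-0.06,0.71,0,0],[0,0,0,-0.06,0.71,0,0]]'
python3 - <<'E'
from look import *
im,d,k=cam('wrist'); yaw(bot.get_state()); np.savez('w5.npz',im=im,d=d,A=k[3],o=k[4],k=k[:3])
c=max(blobs(im,k,'orange',110),key=lambda r:cv2.contourArea(r[0])); print('wrist',c[1])
im2,d2,k2=cam('top')
for c,r in blobs(im2,k2,'orange',110): print('top',c[:,0].mean(0),r)
cv2.imwrite('pics/c5.png',np.hstack([cv2.resize(im,(400,300)),cv2.resize(im2[130:280,150:350],(400,300),interpolation=cv2.INTER_CUBIC)]))
E
```

```text
gripper_force: 30.0
gripper_force: 30.0
time_s: 10.32
tool_pos: [533.0, -23.5, 90.2]
eef_rot: [3.113, 0.417, -0.001]
wrist_force: [-0.6, -1.1, -2.2]
grip_width: 0.203
gripper_force: 30.0
tcp [533.  -23.6  90.3] yaw y -74.8 zax [-0. -0. -1.] t 10.3667 w 0.1996467242542712
wrist [573.7, -13.2, 102.2, 100.8, 15.2]
top [252.21176471 221.21176471] [482.4, -66.0, 70.6, 44.4, 13.5]
top [405.98837209 197.40697674] [536.8, -414.0, 115.8, 62.5, 26.4]
```

View pics/c5.png

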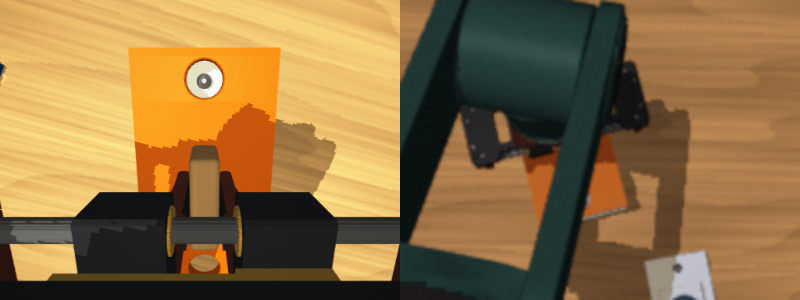

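Through the far hole, at (204,79) in the shrunk wrist picture, the pin is visible at (204,81). I compare the two in the world frame.

Run:
```python
from look import *
q=np.load('w5.npz'); k=(*q['k'],q['A'],q['o']); im=q['im']; d=q['d']
sub=im[70:140,225:300]; hs=cv2.cvtColor(sub,cv2.COLOR_BGR2HSV)
m=((hs[...,1]<130)).astype(np.uint8); m=cv2.morphologyEx(m,cv2.MORPH_CLOSE,np.ones((7,7)))
c=max(cv2.findContours(m,0,1)[0],key=cv2.contourArea); (u,v),r=cv2.minEnclosingCircle(c); print('hole px',u+225,v+70,r)
H=ray(k,u+225,v+70,109); print('hole',H)
H2=ray(k,u+225,v+70,98); print('as underside',H2)
hm=np.zeros_like(m); cv2.circle(hm,(int(u),int(v)),int(r)-4,1,-1)
g=((hs[...,2]<150)&(hm>0)).astype(np.uint8); c=max(cv2.findContours(g,0,1)[0],key=cv2.contourArea); (a,b),rr=cv2.minEnclosingCircle(c)
print('pin px',a+225,b+70,rr)
Z=d[70:140,225:300]
ys,xs=np.nonzero(g); P=np.array([pt(k,x+225,y+70,Z[y,x]) for x,y in zip(xs,ys)]); print('pin pts',np.percentile(P,[0,5,50,95,100],axis=0).round(1)); print('pin top mean',P[P[:,2]>60].mean(0))
e=np.radians(15.3); print('mould centre from pin', P[P[:,2]>45].mean(0)[:2]-75*np.array([np.cos(e),np.sin(e)]),'cover c from hole',H[:2]-75*np.array([np.cos(e),np.sin(e)]))
```

```text
hole px 261.43188095092773 101.08751106262207 24.13013458251953
hole [603.86525509  -5.02539969 109.        ]
as underside [604.20035561  -4.94504377  98.        ]
pin px 261.0 103.58333206176758 9.78990650177002
pin pts [[597.3 -11.3  51.1]
 [598.3 -10.2  52.9]
 [603.2  -4.8  59.4]
 [609.1   0.7  68.1]
 [610.2   1.8 285.5]]
pin top mean [603.54928773  -5.07654327  69.74638088]
mould centre from pin [531.12215329 -24.54123746] cover c from hole [531.5234487  -24.81587844]
```

Pin and hole agree to 0.5 mm and the yaw matches. I lower 59 mm, slowly at the end.

```bash
python3 -m crank '[[0,0,0,0,0,-0.1,0],[0,0,0,0,0,-0.2,0],[0,0,0,0,0,-0.3,0],[0,0,0,0,0,-0.38,0],[0,0,0,0,0,-0.43,0],[0,0,0,0,0,-0.46,0],[0,0,0,0,0,-0.48,0],[0,0,0,0,0,-0.48,0]]'
python3 -m crank '[[0,0,0,0,0,-0.02,0],[0,0,0,0,0,-0.04,0],[0,0,0,0,0,-0.06,0],[0,0,0,0,0,-0.08,0],[0,0,0,0,0,-0.09,0],[0,0,0,0,0,-0.1,0],[0,0,0,0,0,-0.1,0],[0,0,0,0,0,-0.1,0]]'
```

```text
time_s: 11.08
tool_pos: [532.6, -22.4, 42.1]
eef_rot: [-3.113, -0.418, 0.001]
wrist_force: [0.7, 0.2, -1.8]
grip_width: 0.203
gripper_force: 30.0
time_s: 11.75
tool_pos: [532.7, -22.5, 32.5]
eef_rot: [-3.114, -0.418, 0.0]
wrist_force: [-1.2, -0.8, -2.2]
grip_width: 0.202
gripper_force: 30.0
```

```bash
python3 -m crank '[[0,0,0,0,0,-0.005,0],[0,0,0,0,0,-0.01,0],[0,0,0,0,0,-0.015,0],[0,0,0,0,0,-0.02,0],[0,0,0,0,0,-0.02,0],[0,0,0,0,0,-0.02,0]]'
```

```text
time_s: 12.25
tool_pos: [532.9, -22.5, 30.9]
eef_rot: [3.114, 0.418, 0.0]
wrist_force: [-1.9, -0.4, 5.2]
grip_width: 0.203
gripper_force: 30.0
```

The cover is seated: the force turned to +5 N at the expected height. I release it, rise and look.

```bash
python3 -m crank '[[0,0,0,0,0,0,0.6],[0,0,0,0,0,0,0.6],[0,0,0,0,0,0,0.6],[0,0,0,0,0,0,0.6],[0,0,0,0,0,0,0.6],[0,0,0,0,0,0,0.6],[0,0,0,0,0,0,0.6],[0,0,0,0,0,0,0.6],[0,0,0,0,0,0,0.6],[0,0,0,0,0,0,0.6]]'|tail -2
python3 -m crank '[[0,0,0,0,0,0.15,0.6],[0,0,0,0,0,0.4,0.6],[0,0,0,0,0,0.7,0.6],[0,0,0,0,0,1,0.6],[0,0,0,0,0,1,0.6],[0,0,0,0,0,1,0.6]]'
python3 - <<'E'
from look import *
im,d,k=cam('wrist'); yaw(bot.get_state())
c=max(blobs(im,k,'orange',52),key=lambda r:cv2.contourArea(r[0])); print(c[1])
m=np.zeros(im.shape[:2],np.uint8); cv2.drawContours(m,[c[0]],-1,1,-1); m=cv2.erode(m,np.ones((5,5)))
v,u=np.nonzero(m); P=np.array([pt(k,a,b,d[b,a]) for a,b in zip(u,v)])
z0=np.median(P[:,2]); Q=P[abs(P[:,2]-z0)<5]
print('top z',z0,'slope',np.linalg.lstsq((Q-Q.mean(0))[:,:2],Q[:,2]-Q[:,2].mean(),rcond=None)[0])
cv2.imwrite('pics/w6.png',im)
E
```

```text
grip_width: 0.599
gripper_force: 0.0
time_s: 13.58
tool_pos: [534.4, -22.8, 132.3]
eef_rot: [3.112, 0.418, 0.007]
wrist_force: [-0.7, -0.4, 0.9]
grip_width: 0.599
gripper_force: 0.0
tcp [533.  -22.5 130.8] yaw y -74.7 zax [ 0.001 -0.    -1.   ] t 13.6333 w 0.5982869844999185
[537.6, -22.2, 177.3, 100.2, 15.2]
top z 52.18417993987367 slope [ 0.00124466 -0.00028641]
```

View pics/w6.png

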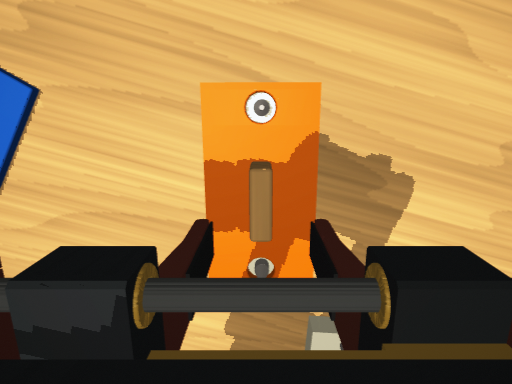

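The cover lies flat, its top at z 52.2 with no slope. Both pins stand in the holes, at (261,107) and (262,267), and the gripper is clear.

```bash
python3 -c "
from workcell import bot
print(bot.sign_off())"
```

```text
the job is handed in; nothing more can be done
None
```

The orange cover is seated flat on the mould with both pins through its holes, released and handed in at about 13.6 s; I did not move the blue cover or the paint bottle, and the verdict was not shown.

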